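# Crack the sealed lid of the dry box and hold it ajar

## Robot

A 6-joint arm with a two-finger parallel gripper is mounted at the origin on a cart in front of the work surface, level with it; the furniture and walls round the work are solid. World frame = base frame: x ahead of the robot, y to its left, z up, the work surface at z = 0. Lengths are in mm, angles in degrees, forces in N, time in s.
With the tool pointing down it reaches from about 350 to 850 mm from the base axis. Payload 8.1 kg.
Tool frame: the origin (TCP) lies between the finger pads; the fingertips stand 11 mm ahead of it and the grasp point (between the pads) lies 8 mm behind it; z points along the fingers, y is the line along which they close (so a half turn about z gives the same grasp; the last joint's range is limited). The gripper opens to 85 mm and grips with 20 to 120 N. Pads are 22 mm wide; open, the fingers measure 114 mm over their backs; the gripper's body (76 mm by 85 mm) begins 54 mm behind the grasp point. The pads swing forward as they close: fully open they stand 13 mm farther back than shut.
Start: joints at [60.138, 7.471, 85.268, -0, 87.261, -4.893], TCP at [253.261, 543.934, 242.292] pointing down, gripper open.
Joint ranges: [-169.43, 169.43], [-51.17, 129.36], [1.28, 143.12], [-76.62, 256.62], [0, 156.53], [-152.29, 152.29]. Speed limits (degrees/s): [136.94, 136.94, 159.86, 180, 180, 180].

## Interface

Orientations are given as [roll, pitch, yaw] about the fixed x, y, z axes, in that order (R = Rz(yaw) Ry(pitch) Rx(roll)).
In Python, from bench import r, snapshot, get_calibration gives the robot as it stands.
- The arm moves only by the tool step_arm, never from a script. Its argument "rows" is a list of rows, each a list of 2 entries, a list of its own where there are three numbers: the shift along the tool's x, y, z in mm, then the turn about the tool's z in degrees. In form: [[[tx, ty, tz], yaw], ...]. A call has 1 to 12 rows; each row is the pose to reach, as a shift and turn from the pose commanded when the call began, along the tool's axes at that moment; what a row does not reach only later rows make up. A row lasts 1/10 s, in which the tool goes at most 50 mm and 8.59 degrees, less where a joint would pass 70% of its speed; a pose out of reach is approached as far as the arm can. A call with a gripper value outside its range is refused whole. "fingers" is the opening, from 0 (shut) to 1 (fully open), set as the call begins (left out, the last holds). The fingers move at their own pace and stop on an object; "squeeze" is the grip in N (left out, the last holds). Time passes only in rows, so rows that repeat a pose let the fingers close. It gives the time, the measured TCP pose, the force, the opening and the grip force at its end, in the units of the state.
- r.sense(): the state, without advancing time (a new reading comes with each control period).
- snapshot(name): name is "scene" or "top"; returns the picture (400x640x3 uint8, blue, green, red); there is no depth.
- get_calibration(name): a dict with "fovy" (degrees; the focal length in pixels is half the picture's height over the tangent of half this angle, whatever the lens; pixels are square), "cx", "cy" (the principal point, pixels), "dist" ([k1, k2, p1, p2, k3] as OpenCV has them; the pictures are not rectified), "eye" and "orientation" of the camera in the world. Camera axes: x right, y up, looking along -z (the intrinsics and any distortion apply to the point x, -y, -z); pixel columns grow to the right and rows downward; lengths in mm; the calibration is good to about 2 mm. A picture is of the moment at which its call begins. get_calibration takes no time and is no camera call.
- r.hand_in(): hands the job in; it is judged then, once.
The state is a dict: "time": time; "joint_pos": joint angles; "qd": joint speeds; "joint_efforts": joint torques, N m; "tool_pos": TCP position; "tcp_rot": TCP orientation; "ft_force": force on the tool from outside, world axes, zero at the start; "wrist_torque": the same for the moment, N m; "finger_gap": finger opening in mm; "grip_force": force on a finger pad.
Only numpy, scipy, OpenCV 4.12 (cv2) and the standard library are available. Lean on these libraries where they do the work, as an engineer would, in place of code of your own. Each camera call takes 0.05 s, during which the arm holds its last target. There are 200 camera calls.

## Task

The grey dry-storage box is sealed shut and a brass weight stands on its lid. Lift the weight off and stand it upright on the bench clear of the box, set down rather than dropped, then pull the lid up by its bar handle until the sticky seal breaks, without letting the lid fly wide open. Finish while still holding the lid with the gripper slightly ajar, its front edge about 27 mm (20 to 35 mm) above closed and still, and leave the jar, pliers, calliper and loupe where they are.

Things in the scene. Friction and masses are not known exactly. Their poses are not given: they have to be found in the camera images.
- dry_box: grey rectangular box screwed to the bench, 170 (its x) x 130 (its y) x 75 mm to the rim, 85 mm to the top of the closed flat lid; four foot lugs 4 mm high stick out to 105 mm from its centre along its x. Origin: centre of its underside; z up; its -x side is the front (turned roughly to the robot), the lid's hinge is along the top of its +x side, parallel to its y.
- lid (a joint): the flat aluminium lid's hinge angle in rad: 0 closed, grows as the front edge rises (limit 1.2); the lid weighs about 0.3 kg and falls back if let go. A sprung rubber seal under the front edge grips it shut: at the handle it takes a pull of about 15 to 20 N straight up; this peak comes in the first 5 mm, then the seal yields, and it has let go completely at 0.08 rad. 0.155 rad is the front edge 27 mm up.
- lid_handle (a point): middle of the lid's handle: a round dark steel bar, 12 mm diameter, 72 mm long parallel to the box's y, on a post at either end (about 60 mm free between the posts). Bar centre is 32 mm above the lid's top (117 mm above the bench when closed), near the lid's front edge. It lies 140 mm in front of (box -x) and 42 mm above the hinge line. Axes as the lid's: equal to the box's when closed.
- lid_hinge (a point): point on the hinge line midway along it, 75 mm above the bench, 85 mm from the box's centre along its +x; the lid turns about the box's y axis through it.
- lid_front (a point): middle of the lid's front edge, 175 mm from the hinge line; 78 mm above the bench when closed.
- weight: brass weight, round, 30 mm diameter, 36 mm high with a narrower knob on top, about 0.3 kg. Origin: centre of its underside; z up when upright. It starts upright on the rear part of the lid.
- jar: bystander: small glass jar with black screw cap, 34 mm diameter, 48 mm high; origin centre of its underside
- pliers: bystander: pliers with blue grips lying flat, 130x44x11 mm; origin centre of its underside
- calliper: bystander: steel calliper lying flat, 56x166x14 mm; origin centre of its underside
- loupe: bystander: black round loupe, 29 mm diameter, 24 mm high; origin centre of its underside

How it is judged (in metres and radians):
On the way, in this order (a step that is already met when the one before it is completed fails the run):
1. the weight stands upright on the bench, let go, the lid still shut (height (world z) of weight below 0.006 m and angle between weight's own z axis and vertical below 0.1 rad and contact force between the fingers and weight below 0.05 N and value of joint lid below 0.04 rad), for 0.2 s.
2. the lid has broken free of its seal (value of joint lid above 0.085 rad), for 0.1 s.
At the end, for the whole second after the job is handed in: the fingers still hold the lid, which stands still at 0.11 to 0.205 rad (front edge 19 to 36 mm up); the weight stands upright at rest on the bench, not touching the box (value of joint lid between 0.11 and 0.205 rad and velocity of joint lid between -0.03 and 0.03 rad/s and contact force between the fingers and dry_box above 0.5 N and contact force between weight and dry_box below 0.05 N and height (world z) of weight below 0.006 m and angle between weight's own z axis and vertical below 0.1 rad and linear speed of weight below 0.02 m/s); the arm keeps its last pose, push and grip.
It fails at once if the lid flew open beyond about 60 mm at its front edge (value of joint lid above 0.35 rad).
It fails at once if the lid was pulled open while the weight was still on it or in the air (value of joint lid above 0.06 rad and height (world z) of weight above 0.02 m).
It fails at once if the weight was dropped or thrown down (height (world z) of weight below 0.03 m and linear speed of weight above 0.6 m/s).
It fails at once if the jar, pliers, calliper or loupe was moved by more than 15 mm (distance of any of jar, pliers, calliper, loupe from where it was at the start of the episode above 0.015 m).
It also fails if it takes over 51 s, if anything falls off the work surface, if the arm or the gripper's body presses on something with over 40 N, if the wrist force passes 120 N, or if a joint passes its speed limit or range.

## Working session

There is one attempt and no reset: what is moved stays moved. The work goes in short steps, Python scripts to look and compute and a tool call to move; the robot and the scene stay as the last step left them, time stands still between calls to the robot, and variables do not carry over. Pictures are saved under pics/ and viewed, at most 10 in all, crops included, and the job is handed in when it is done.

Besides the shell and the picture viewer there is one more tool, called after "Call:" as name([rows], argument=value, ...), one row to a line, values as JSON. step_arm: Moves the arm, as the interface text tells. Its arguments: {"type":"object","properties":{"rows":{"type":"array"},"fingers":{"type":"number"},"squeeze":{"type":"number"}},"required":["rows"]}

```bash
mkdir -p pics; python3 - <<'E'
from bench import r,snapshot,get_calibration
import cv2
for n in("scene","top"):
    cv2.imwrite(f"pics/{n}0.png",snapshot(n)); print(n,get_calibration(n))
s=r.sense(); print({k:s[k] for k in("time","tool_pos","tcp_rot","finger_gap","ft_force")})
E
```

```text
scene {'fovy': 53.86637679958337, 'cx': 318.790866302862, 'cy': 199.6341018251055, 'dist': array([-0.04482386,  0.        ,  0.        ,  0.        ,  0.        ]), 'eye': array([ -35.45074102, -448.19883838,  596.42892284]), 'orientation': array([ 5.88036655e+01, -2.43852601e-02, -5.10370140e+01])}
top {'fovy': 54.79961924844563, 'cx': 322.32451206491254, 'cy': 202.67661103869406, 'dist': array([0.00897929, 0.        , 0.        , 0.        , 0.        ]), 'eye': array([ 421.61744339,   94.85230542, 1039.06477575]), 'orientation': array([ 10.54359859,   1.39737425, -91.0836907 ])}
{'time': 0.1, 'tool_pos': array([253.04788453, 543.5005334 , 241.33921926]), 'tcp_rot': array([-1.79904659e+02, -5.13628383e-03,  1.55029958e+02]), 'finger_gap': 85.53038563408766, 'ft_force': array([-0.20960771,  0.09731523, -1.02156093])}
```

View pics/top0.png

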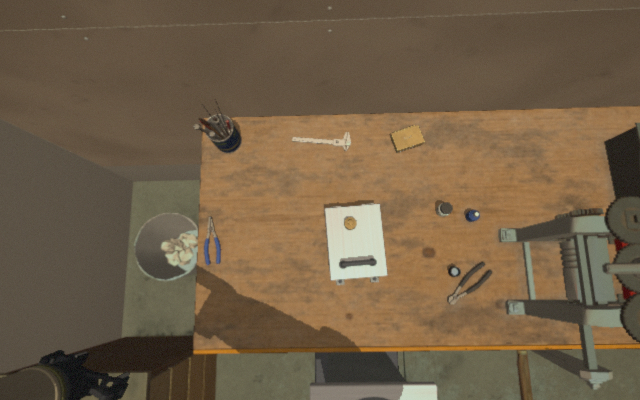

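View pics/scene0.png

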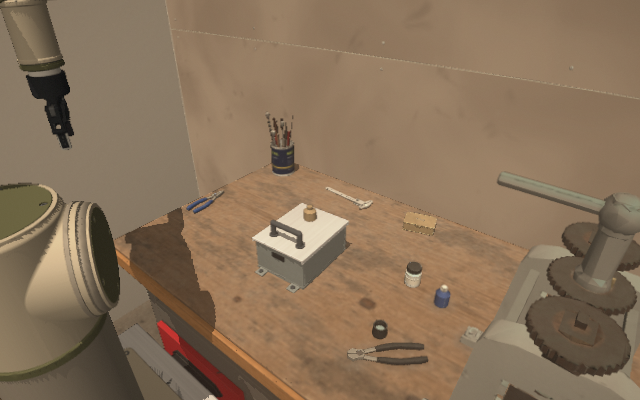

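The top view shows the box lid at about (356,242), the handle at (357,263) and the weight at (350,223). I'll enlarge both views to read the pixels more precisely.

```bash
python3 - <<'E'
import cv2,numpy as np
a=cv2.imread("pics/top0.png")[195:290,315:400]; b=cv2.imread("pics/scene0.png")[195:300,245:355]
f=lambda i,k:cv2.resize(i,None,fx=k,fy=k,interpolation=cv2.INTER_CUBIC)
a=f(a,4.5)  # 
b=f(b,3.6)
def grid(i,k,u0,v0):
    for u in range(u0,u0+200,10):
        x=int((u-u0+.5)*k)
        if x<i.shape[1]: cv2.line(i,(x,0),(x,5),(0,0,255),1); cv2.putText(i,str(u),(x,14),0,.3,(0,255,255))
    for v in range(v0,v0+200,10):
        y=int((v-v0+.5)*k)
        if y<i.shape[0]: cv2.line(i,(0,y),(5,y),(0,0,255),1); cv2.putText(i,str(v),(6,y+3),0,.3,(0,255,255))
grid(a,4.5,315,195);grid(b,3.6,245,195)
h=max(a.shape[0],b.shape[0]);o=np.zeros((h,a.shape[1]+b.shape[1]+4,3),np.uint8)
o[:a.shape[0],:a.shape[1]]=a;o[:b.shape[0],-b.shape[1]:]=b
print(o.shape);cv2.imwrite("pics/z.png",o)
E
```

```text
(428, 782, 3)
```

View pics/z.png

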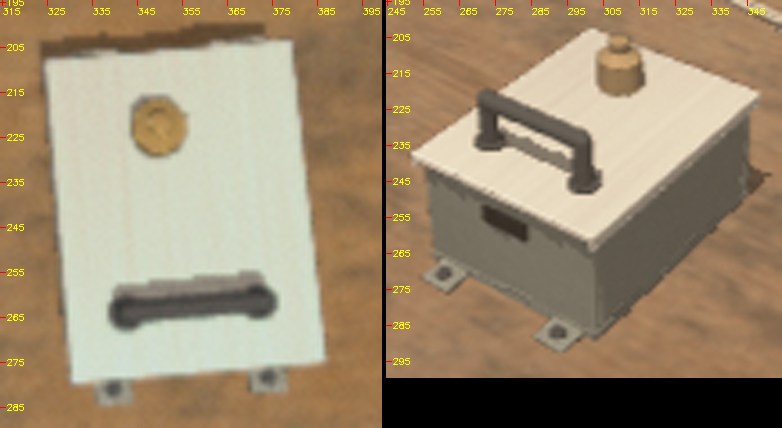

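```bash
cat > h.py <<'E'
import numpy as np,cv2
from bench import r,snapshot,get_calibration
from scipy.spatial.transform import Rotation as R
C={n:get_calibration(n) for n in("scene","top")}
def proj(n,P):
    c=C[n];p=R.from_euler('xyz',c['orientation'],degrees=True).inv().apply(np.atleast_2d(P)-c['eye'])*[1,-1,-1]
    f=200/np.tan(np.radians(c['fovy']/2));K=np.array([[f,0,c['cx']],[0,f,c['cy']],[0,0,1]])
    return cv2.projectPoints(p.reshape(-1,1,3),np.zeros(3),np.zeros(3),K,c['dist'])[0].reshape(-1,2)
def ray(n,uv,z):
    from scipy.optimize import fsolve
    return fsolve(lambda q:(proj(n,[q[0],q[1],z])[0]-uv),[500,50])
E
python3 - <<'E'
from h import *
from scipy.optimize import least_squares
top=lambda L:np.array(L)/4.5+[314.5,194.5]
sc=lambda L:(np.array(L)-[386,0])/3.6+[244.5,194.5]
tc=top([(72,384),(325,361),(292,42),(45,60)]) # FL FR BR BL
s_=sc([(413,156),(592,248),(758,98),(594,30)])
th=top([(124,312),(264,301)]);sh=sc([(486,97),(582,140)])
def model(q):
    x,y,a,w,b=q[:5]
    c,s=np.cos(a),np.sin(a)
    T=lambda L:np.array(L)@np.array([[c,s,0],[-s,c,0],[0,0,1]])+[x,y,0]
    return T([(-90,w,85),(-90,-w,85),(b,-w,85),(b,w,85)]),T([(-55,31,117),(-55,-31,117)])
def res(q):
    L,H=model(q); W=np.array([q[5],q[6],0])
    return np.concatenate([(proj("top",L)-tc).ravel(),(proj("scene",L)-s_).ravel(),.5*(proj("top",H).mean(0)-th.mean(0)),.5*(proj("scene",H).mean(0)-sh.mean(0)),
     proj("top",W+[0,0,105])[0]-top([(158,127)])[0], (proj("scene",W+[0,0,85])[0]-sc([(619,87)])[0])])
f=least_squares(res,[500,0,0,65,88,520,0]);q=f.x
print(q,np.degrees(q[2]));print(f.fun.round(1));print("handle",model(q)[1].mean(0))
for n,uv,z in[("pliers",(212,242),5),("calliper",(322,141),7),("jar",(445,208),48),("loupe",(454,271),24),("pot",(225,135),0)]: print(n,ray("top",uv,z))
s=r.sense();print(s['tool_pos'],s['tcp_rot'])
E
```

```text
[5.01953436e+02 3.43994854e+01 5.69710263e-02 6.84867541e+01
 8.69116179e+01 5.43696237e+02 4.83040376e+01] 3.26419936392187
[ 0.4  0.3  0.6  1.1  0.4  0.3  0.7  0.6 -0.3 -0.9 -0.2 -2.5  0.8 -1.3
 -0.6 -0.5  0.5  0.2  0.1  0.3  0.2  0.4  0.1 -0.8]
handle [447.04266898  31.26777367 117.        ]
pliers [513.86880389 415.5441767 ]
calliper [790.13926996 113.97206805]
jar [ 585.13349842 -201.21728883]
loupe [ 424.74197034 -218.6150991 ]
pot [818.06925508 390.06026855]
[253.04788453 543.5005334  241.33921926] [-1.79904659e+02 -5.13628383e-03  1.55029958e+02]
```

```bash
cat >> h.py <<'E'
def to(p,yaw,cur=None):
    s=r.sense();A=R.from_euler('xyz',s['tcp_rot'] if cur is None else cur,degrees=True)
    d=A.inv().apply(np.array(p)-s['tool_pos']);t=-((yaw-s['tcp_rot'][2]+180)%360-180)
    print("t",s['time'],"pos",s['tool_pos'].round(1),s['tcp_rot'].round(2),"gap",round(s['finger_gap'],1),"grip",s['grip_force'],"F",np.round(s['ft_force'],1));print("shift",d.round(1),"turn",round(t,2))
E
python3 -c "
from h import *
to([543.7,48.3,180],93.26)"
```

```text
t 0.1 pos [253.  543.5 241.3] [-1.7990e+02 -1.0000e-02  1.5503e+02] gap 85.5 grip 0.0 F [-0.2  0.1 -1. ]
shift [-472.5 -326.1   61.8] turn 61.77
```

Call:
step_arm([
  [[-8, -6, 1], 1],
  [[-28, -19, 3], 3.5],
  [[-58, -40, 7], 7.5],
  [[-90, -62, 12], 12],
  [[-122, -84, 16], 16],
  [[-154, -106, 20], 20],
  [[-186, -128, 25], 25],
  [[-218, -150, 30], 29],
  [[-250, -172, 34], 33],
  [[-282, -194, 38], 37],
  [[-310, -213, 41], 41],
  [[-330, -228, 43], 43.5],
], fingers=1)

```text
time: 1.3
tool_pos: [456.7, 195.3, 198.8]
tcp_rot: [-180.0, 0.0, 111.2]
ft_force: [-0.2, 0.3, -0.4]
finger_gap: 84.8
grip_force: 0.0
```

```bash
python3 -c "
from h import *
to([543.7,48.3,180],93.26)"
```

```text
t 1.3 pos [456.7 195.3 198.8] [-1.7997e+02  3.0000e-02  1.1124e+02] gap 84.8 grip 0.0 F [-0.2  0.3 -0.4]
shift [-168.5   27.8   18.9] turn 17.98
```

Call:
step_arm([
  [[-8, 1, 1], 1],
  [[-25, 4, 3], 3],
  [[-48, 8, 6], 5.5],
  [[-72, 12, 9], 8],
  [[-96, 16, 12], 11],
  [[-120, 20, 14], 13.5],
  [[-142, 23, 16], 16],
  [[-158, 26, 18], 17.5],
  [[-166, 28, 19], 18],
  [[-168.5, 28, 19], 18],
  [[-168.5, 28, 19], 18],
])

```text
time: 2.4
tool_pos: [543.9, 51.8, 180.3]
tcp_rot: [-180.0, -0.0, 93.6]
ft_force: [0.2, -0.3, 0.2]
finger_gap: 85.5
grip_force: 0.0
```

```bash
python3 -c "
from h import *
to([543.7,48.3,98],93.26)
a=snapshot('top')[150:300,270:440];b=snapshot('scene')[100:300,205:405]
f=lambda i,h:cv2.resize(i,(i.shape[1]*h//i.shape[0],h),interpolation=cv2.INTER_CUBIC)
cv2.imwrite('pics/c.png',np.hstack([f(a,380),f(b,380)]))"
```

```text
t 2.4 pos [543.9  51.8 180.3] [-1.7998e+02 -2.0000e-02  9.3570e+01] gap 85.5 grip 0.0 F [ 0.2 -0.3  0.2]
shift [-3.5 -0.4 82.3] turn 0.31
```

View pics/c.png

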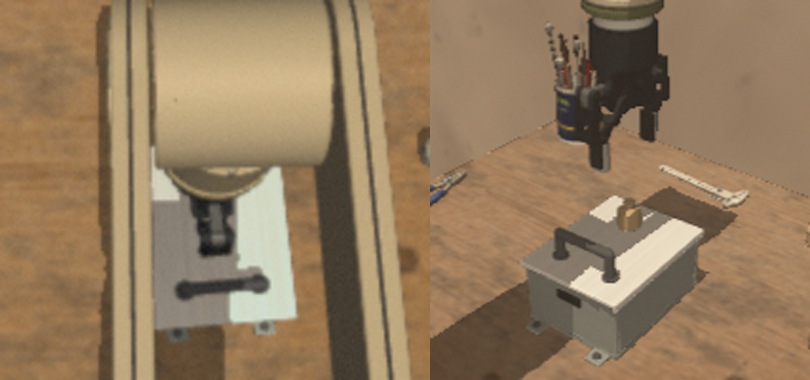

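The gripper hangs over the box (top crop, fingers near 215,235) and straddles the weight at about (630,215) in the scene crop. I'll descend now.

Call:
step_arm([
  [[-1, 0, 3], 0],
  [[-2, 0, 12], 0],
  [[-3, 0, 24], 0],
  [[-3, 0, 38], 0],
  [[-3, 0, 52], 0],
  [[-3, 0, 64], 0],
  [[-3, 0, 73], 0],
  [[-3, 0, 78], 0],
  [[-3, 0, 80], 0],
  [[-3, 0, 80.5], 0],
  [[-3, 0, 80.5], 0],
])

```text
time: 3.6
tool_pos: [544.7, 48.5, 100.4]
tcp_rot: [179.9, 0.0, 93.5]
ft_force: [0.3, 0.6, 0.1]
finger_gap: 85.1
grip_force: 0.0
```

Call:
step_arm([
  [[0, 0, 0], 0],
  [[0, 0, 0], 0],
  [[0, 0, 0], 0],
  [[0, 0, 0], 0],
  [[0, 0, 0], 0],
  [[0, 0, 0], 0],
  [[0, 0, 0], 0],
  [[0, 0, 0], 0],
], fingers=0, squeeze=30)

```text
time: 4.4
tool_pos: [544.5, 48.5, 100.2]
tcp_rot: [180.0, 0.0, 93.5]
ft_force: [-0.7, 0.0, 5.0]
finger_gap: 28.2
grip_force: 29.8
```

Call:
step_arm([
  [[0, 0, -1], 0],
  [[0, 0, -4], 0],
  [[0, 0, -9], 0],
  [[0, 0, -15], 0],
  [[0, 0, -22], 0],
  [[0, 0, -28], 0],
  [[0, 0, -33], 0],
  [[0, 0, -37], 0],
  [[0, 0, -39], 0],
  [[0, 0, -40], 0],
  [[0, 0, -40], 0],
  [[0, 0, -40], 0],
])

```text
time: 5.6
tool_pos: [544.0, 48.5, 139.5]
tcp_rot: [-180.0, -0.0, 93.5]
ft_force: [-0.3, -0.0, -3.2]
finger_gap: 28.2
grip_force: 29.9
```

```bash
python3 -c "
from h import *
to([535,215,100],93.26)
b=snapshot('scene')[130:300,245:375]
cv2.imwrite('pics/d.png',cv2.resize(b,None,fx=3.5,fy=3.5,interpolation=cv2.INTER_CUBIC))"
```

```text
t 5.6 pos [544.   48.5 139.5] [-179.97   -0.     93.53] gap 28.2 grip 29.87550326390192 F [-0.3 -0.  -3.2]
shift [166.8   1.3  39.5] turn 0.27
```

View pics/d.png

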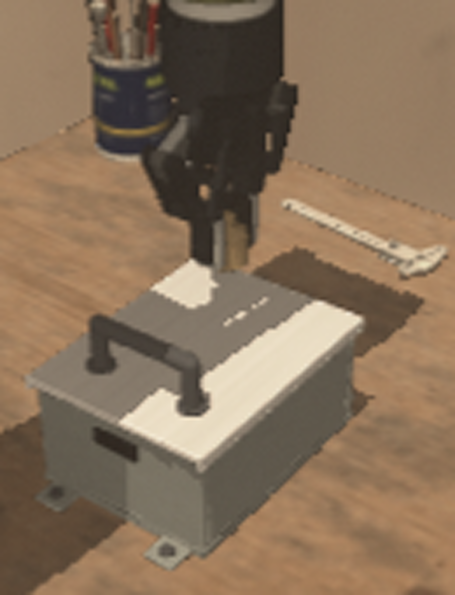

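The weight is lifted and upright in the fingers (crop around 235,250), and the box is shut. Now I'll carry it in +y.

Call:
step_arm([
  [[3, 0, 0], 0],
  [[11, 0, 0], 0],
  [[25, 0, 0], 0],
  [[43, 0, 0], 0],
  [[63, 0, 0], 0],
  [[84, 0, 0], 0],
  [[105, 0, 0], 0],
  [[125, 0, 0], 0],
  [[142, 0, 0], 0],
  [[156, 0, 0], 0],
  [[164, 0, 0], 0],
  [[167, 0, 0], 0],
])

```text
time: 6.85
tool_pos: [533.8, 216.0, 139.7]
tcp_rot: [-180.0, 0.0, 93.6]
ft_force: [-0.4, -0.2, -3.9]
finger_gap: 28.5
grip_force: 29.9
```

Call:
step_arm([
  [[0, 0, 2], 0],
  [[0, 0, 8], 0],
  [[0, 0, 18], 0],
  [[0, 0, 32], 0],
  [[0, 0, 48], 0],
  [[0, 0, 64], 0],
  [[0, 0, 80], 0],
  [[0, 0, 94], 0],
  [[0, 0, 105], 0],
  [[0, 0, 112], 0],
  [[0, 0, 116], 0],
  [[0, 0, 118], 0],
])

```text
time: 8.05
tool_pos: [534.1, 215.2, 21.7]
tcp_rot: [180.0, -0.0, 93.5]
ft_force: [-0.6, -0.4, -4.5]
finger_gap: 28.0
grip_force: 29.9
```

Call:
step_arm([
  [[0, 0, 0.5], 0],
  [[0, 0, 1], 0],
  [[0, 0, 1.5], 0],
  [[0, 0, 2], 0],
  [[0, 0, 2.5], 0],
  [[0, 0, 3], 0],
  [[0, 0, 3.5], 0],
  [[0, 0, 3.5], 0],
  [[0, 0, 3.5], 0],
])

```text
time: 8.95
tool_pos: [533.9, 215.1, 18.2]
tcp_rot: [-180.0, 0.0, 93.5]
ft_force: [0.4, 1.1, -3.0]
finger_gap: 28.2
grip_force: 29.9
```

Still carrying its full weight (-3 N), so I'll lower it slowly.

Call:
step_arm([
  [[0, 0, 0.3], 0],
  [[0, 0, 0.6], 0],
  [[0, 0, 0.9], 0],
  [[0, 0, 1.2], 0],
  [[0, 0, 1.5], 0],
  [[0, 0, 1.8], 0],
  [[0, 0, 2], 0],
  [[0, 0, 2], 0],
])

```text
time: 9.75
tool_pos: [533.9, 215.2, 16.3]
tcp_rot: [-180.0, 0.0, 93.5]
ft_force: [0.4, 0.4, -4.3]
finger_gap: 28.4
grip_force: 29.9
```

Call:
step_arm([
  [[0, 0, 0.3], 0],
  [[0, 0, 0.6], 0],
  [[0, 0, 0.9], 0],
  [[0, 0, 1.2], 0],
  [[0, 0, 1.2], 0],
])

```text
time: 10.25
tool_pos: [534.0, 215.2, 15.3]
tcp_rot: [-180.0, 0.0, 93.5]
ft_force: [-2.1, -1.8, -0.1]
finger_gap: 28.2
grip_force: 30.3
```

Touched down. Releasing the weight.

Call:
step_arm([
  [[0, 0, 0.2], 0],
  [[0, 0, 0.2], 0],
  [[0, 0, 0.2], 0],
  [[0, 0, 0.2], 0],
  [[0, 0, 0.2], 0],
  [[0, 0, 0.2], 0],
  [[0, 0, 0.2], 0],
], fingers=1)

```text
time: 10.95
tool_pos: [534.0, 215.2, 14.9]
tcp_rot: [180.0, -0.0, 93.5]
ft_force: [0.6, -0.0, -0.5]
finger_gap: 85.3
grip_force: 0.0
```

Call:
step_arm([
  [[0, 0, -2], 0],
  [[0, 0, -8], 0],
  [[0, 0, -20], 0],
  [[0, 0, -36], 0],
  [[0, 0, -54], 0],
  [[0, 0, -74], 0],
  [[0, 0, -94], 0],
  [[0, 0, -114], 0],
  [[0, 0, -132], 0],
  [[0, 0, -146], 0],
  [[0, 0, -152], 0],
  [[0, 0, -155], 0],
])

```text
time: 12.15
tool_pos: [534.4, 215.3, 171.1]
tcp_rot: [179.9, -0.0, 93.5]
ft_force: [0.3, 0.5, 0.5]
finger_gap: 85.3
grip_force: 0.0
```

```bash
python3 -c "
from h import *
to([447,31.3,170],93.26)
b=snapshot('scene')[100:300,205:375]
cv2.imwrite('pics/e.png',cv2.resize(b,None,fx=2.8,fy=2.8,interpolation=cv2.INTER_CUBIC))"
```

```text
t 12.15 pos [534.4 215.3 171.1] [ 1.7992e+02 -2.0000e-02  9.3530e+01] gap 85.3 grip 0.0 F [0.3 0.5 0.5]
shift [-178.2  -98.5    0.9] turn 0.27
```

View pics/e.png

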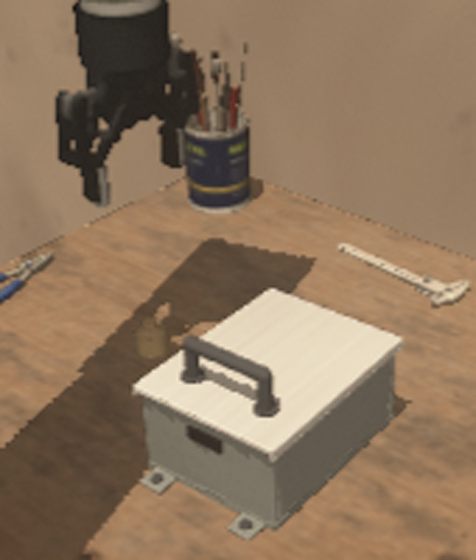

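The weight stands upright on the bench at crop (155,340), clear of the box. Next I'll go above the handle.

Call:
step_arm([
  [[-3, -2, 0], 0],
  [[-12, -7, 0], 0],
  [[-28, -16, 0], 0],
  [[-48, -27, 0], 0],
  [[-70, -39, 0], 0],
  [[-92, -51, 0], 0],
  [[-114, -63, 0], 0],
  [[-136, -75, 0], 0],
  [[-156, -86, 0], 0],
  [[-170, -94, 0], 0.3],
  [[-177, -98, 0], 0.3],
  [[-178, -98.5, 0], 0.3],
])

```text
time: 13.4
tool_pos: [445.9, 30.6, 169.4]
tcp_rot: [-180.0, 0.0, 93.2]
ft_force: [0.5, -0.0, 0.4]
finger_gap: 85.2
grip_force: 0.0
```

Call:
step_arm([
  [[0, 0, 1], 0],
  [[0, 0, 5], 0],
  [[0, 0, 12], 0],
  [[0, 0, 21], 0],
  [[0, 0, 31], 0],
  [[0, 0, 41], 0],
  [[0, 0, 50], 0],
  [[0, 0, 56], 0],
  [[0, 0, 60], 0],
  [[0, 0, 61.5], 0],
  [[0, 0, 61.5], 0],
])

```text
time: 14.5
tool_pos: [446.7, 31.4, 108.4]
tcp_rot: [180.0, -0.0, 93.2]
ft_force: [-0.2, 0.1, -1.1]
finger_gap: 85.7
grip_force: 0.0
```

```bash
python3 -c "
from h import *
to([447,31.3,109],93.26)
b=snapshot('scene')[130:300,245:375]
cv2.imwrite('pics/f.png',cv2.resize(b,None,fx=3.5,fy=3.5,interpolation=cv2.INTER_CUBIC))"
```

```text
t 14.5 pos [446.7  31.4 108.4] [180.    -0.    93.23] gap 85.7 grip 0.0 F [-0.2  0.1 -1.1]
shift [-0.1  0.3 -0.6] turn -0.03
```

View pics/f.png

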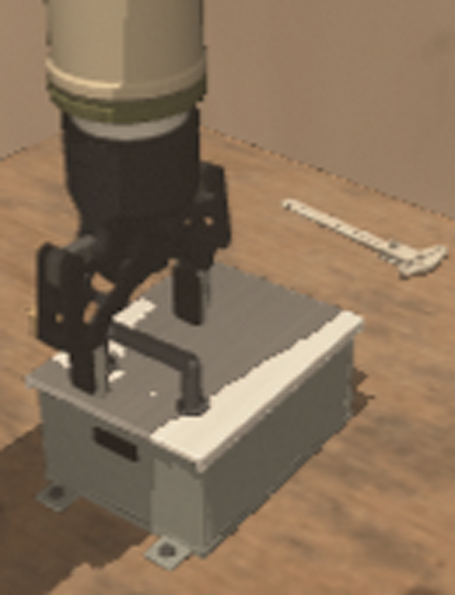

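The fingers straddle the bar (crop around 140,340), so I'll close on it.

Call:
step_arm([
  [[0, 0, 0], 0],
  [[0, 0, 0], 0],
  [[0, 0, 0], 0],
  [[0, 0, 0], 0],
  [[0, 0, 0], 0],
  [[0, 0, 0], 0],
  [[0, 0, 0], 0],
  [[0, 0, 0], 0],
  [[0, 0, 0], 0],
  [[0, 0, 0], 0],
], fingers=0, squeeze=90)

```text
time: 15.55
tool_pos: [448.9, 31.6, 109.2]
tcp_rot: [179.7, 0.0, 93.2]
ft_force: [11.5, 0.2, -5.8]
finger_gap: 9.3
grip_force: 87.6
```

Call:
step_arm([
  [[0, 1, 0], 0],
  [[0, 2, 0], 0],
  [[0, 2.3, -0.5], 0],
  [[0, 2.5, -1], 0],
  [[0, 2.6, -1.5], 0],
  [[0, 2.8, -2], 0],
  [[0, 3, -2.5], 0],
  [[0, 3.1, -3], 0],
  [[0, 3.3, -3.5], 0],
  [[0, 3.4, -4], 0],
  [[0, 3.4, -4], 0],
])

```text
time: 16.65
tool_pos: [449.0, 31.6, 109.7]
tcp_rot: [-179.9, -0.0, 93.2]
ft_force: [11.6, -0.5, -23.0]
finger_gap: 9.3
grip_force: 87.4
```

Call:
step_arm([
  [[0, 0, 0], 0],
  [[0, 0, 0], 0],
  [[0, 0, 0], 0],
])

```text
time: 16.95
tool_pos: [449.0, 31.6, 109.7]
tcp_rot: [-179.9, -0.0, 93.2]
ft_force: [12.4, -0.7, -22.9]
finger_gap: 9.1
grip_force: 87.4
```

```bash
python3 -c "
from h import *
s=r.sense();print({k:np.round(s[k],2) for k in s})"
```

```text
{'time': np.float64(16.95), 'joint_pos': array([ -2.51, -10.06, 116.76,  -0.  ,  73.41,  -5.73]), 'qd': array([ 0.04,  0.07,  0.04, -0.11,  0.01,  0.06]), 'joint_efforts': array([  0.47, -45.7 , -52.05,  -0.  ,   4.04,   0.09]), 'tool_pos': array([449.03,  31.58, 109.72]), 'tcp_rot': array([-1.7989e+02, -1.0000e-02,  9.3220e+01]), 'ft_force': array([ 12.37,  -0.71, -22.87]), 'wrist_torque': array([-0.08, -1.66,  0.1 ]), 'grip_force': np.float64(87.38), 'finger_gap': np.float64(9.13)}
```

Call:
step_arm([
  [[0, 0.7, -0.3], 0],
  [[0, 1.4, -0.6], 0],
  [[0, 2, -0.9], 0],
  [[0, 2.2, -1.2], 0],
  [[0, 2.4, -1.5], 0],
  [[0, 2.6, -1.8], 0],
  [[0, 2.8, -2.1], 0],
  [[0, 3, -2.4], 0],
  [[0, 3.2, -2.7], 0],
  [[0, 3.3, -3], 0],
])

```text
time: 17.95
tool_pos: [451.0, 31.7, 115.1]
tcp_rot: [-179.7, -0.0, 93.2]
ft_force: [-12.3, -1.8, -7.6]
finger_gap: 8.9
grip_force: 89.6
```

Call:
step_arm([
  [[0, -0.8, -0.7], 0],
  [[0, -0.8, -1.7], 0],
  [[0, -0.8, -2.9], 0],
  [[0, -0.8, -4.2], 0],
  [[0, -0.3, -5.6], 0],
  [[0, 0.2, -7], 0],
  [[0, 0.8, -8.4], 0],
  [[0, 1.4, -9.8], 0],
  [[0, 2, -11.2], 0],
  [[0, 2.5, -12.4], 0],
  [[0, 2.8, -13], 0],
  [[0, 2.8, -13], 0],
])

```text
time: 19.15
tool_pos: [456.6, 32.1, 129.6]
tcp_rot: [179.9, -0.0, 93.2]
ft_force: [-8.0, -0.8, 2.9]
finger_gap: 9.2
grip_force: 88.5
```

Call:
step_arm([
  [[0, 0, 0], 0],
  [[0, 0, 0], 0],
  [[0, 0, 0], 0],
  [[0, 0, 0], 0],
  [[0, 0, 0], 0],
  [[0, 0, 0], 0],
  [[0, 0, 0], 0],
  [[0, 0, 0], 0],
])

```text
time: 19.95
tool_pos: [456.6, 32.0, 129.6]
tcp_rot: [179.9, 0.0, 93.2]
ft_force: [-8.4, -0.1, 1.6]
finger_gap: 8.9
grip_force: 88.5
```

```bash
python3 -c "
from h import *
to([457,31.3,130],93.26)
b=snapshot('scene')[130:300,225:375]
cv2.imwrite('pics/g.png',cv2.resize(b,None,fx=3.5,fy=3.5,interpolation=cv2.INTER_CUBIC))"
```

```text
t 19.95 pos [456.6  32.  129.6] [179.94   0.    93.24] gap 8.9 grip 88.52076172828674 F [-8.4 -0.1  1.6]
shift [-0.8  0.4 -0.4] turn -0.02
```

View pics/g.png

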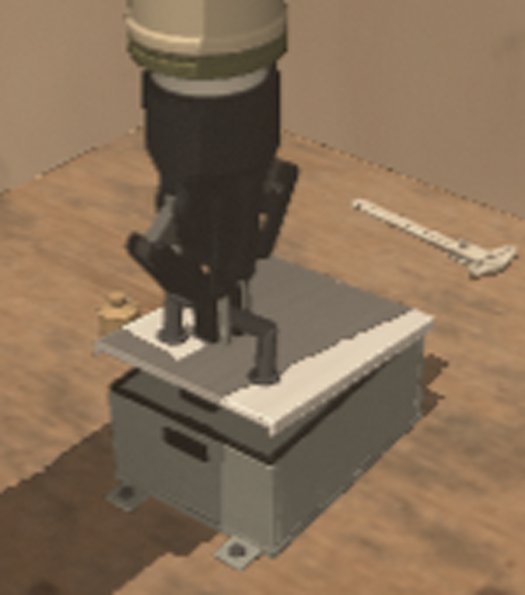

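The lid is ajar and held, with the weight upright at (118,312). I'll check the lid angle from the image before handing in.

```bash
python3 -c "
from h import *
a=.057
def corner(t,y,z0=10):
    X,Z=-175,z0
    p=np.array([85+X*np.cos(t)+Z*np.sin(t),y,75-X*np.sin(t)+Z*np.cos(t)])
    return [502+2*np.cos(a)+p[0]*np.cos(a)-p[1]*np.sin(a),34.4+p[0]*np.sin(a)+p[1]*np.cos(a),p[2]]
for t in(0,.11,.13,.15,.17,.2):
    q=[(proj('scene',corner(t,y))[0]-[224.5,129.5])*3.5 for y in(68.5,-68.5)]
    print(t,np.round(q).tolist())
"
```

```text
0 [[98.0, 374.0], [272.0, 458.0]]
0.11 [[97.0, 348.0], [274.0, 430.0]]
0.13 [[98.0, 343.0], [274.0, 425.0]]
0.15 [[98.0, 337.0], [275.0, 419.0]]
0.17 [[98.0, 332.0], [275.0, 414.0]]
0.2 [[99.0, 324.0], [277.0, 405.0]]
```

```bash
python3 -c "
from bench import r
print(r.hand_in())"
```

```text
the job is handed in; nothing more can be done
None
```

The job is handed in with no verdict shown: the weight stands upright on the bench clear of the box, and the gripper holds the lid still at about 0.15 rad (front edge about 26 mm up), estimated from the tool's rise and roughly confirmed in the last picture.

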